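# Free the stuck stopper of the square reagent bottle

### The arm

A 7-joint arm with a two-finger parallel gripper is mounted at the origin on the work surface. World frame = base frame: x ahead of the robot, y to its left, z up, the work surface at z = 0. Lengths are in m, angles in rad, forces in N, time in s.
With the tool pointing down it reaches from about 0.4 to 0.85 m from the base axis. Payload 10.4 kg.
Tool frame: the origin (TCP) lies at the centre of the arm's flange, where the gripper is bolted on; the fingertips stand 173 mm ahead of it and the grasp point (between the pads) lies 155 mm ahead of it; z points along the fingers, y is the line along which they close (so a half turn about z gives the same grasp; the last joint's range is limited). The gripper opens to 85 mm and grips with 20 to 120 N. Pads are 22 mm wide; open, the fingers measure 114 mm over their backs; the gripper's body (76 mm by 85 mm) begins 54 mm behind the grasp point. The pads swing forward as they close: fully open they stand 13 mm farther back than shut.
Start: joints at [-1.271, 0.332, -0.065, 1.46, 0.022, 1.35, -0.088], TCP at [0.198, 0.593, 0.405] pointing down, gripper open.
Joint ranges: [-2.6, 2.6], [-0.5, 2.12], [-1.47, 1.34], [0.16, 2.42], [-1.27, 4.41], [0.06, 2.06], [-2.6, 2.6]. Speed limits (rad/s): [2.22, 2.22, 2.79, 2.79, 3.14, 3.14, 3.14].

### API

Orientations are given as a rotation vector (axis times angle).
In Python, from plant import * gives the robot as it stands.
- The arm moves only by the tool send_rows, never from a script. Its argument "commands" is a list of rows, each a list of 7 numbers: the shift along the tool's x, y, z in m, then the turn, a rotation vector about the tool's x, y, z in degrees, then the opening, from 0 (shut) to 1 (fully open). A call has 1 to 12 rows; each row shifts and turns the commanded pose from where the row before left it, along the tool's axes as they then stand; what a row does not reach is not made up. A row lasts 1/10 s, in which the tool goes at most 50 mm and 8.59 degrees, less where a joint would pass 70% of its speed; a pose out of reach is approached as far as the arm can. A call is refused whole if a number of a shift passes 0.05 or a number of a turn 8.59, either way. A call with a gripper value outside its range is refused whole. The fingers move at their own pace and stop on an object; "newtons" is the grip in N (left out, the last holds). Time passes only in rows, so rows that do not move let the fingers close. It gives the time, the measured TCP pose, the force, the opening and the grip force at its end, in the units of the state.
- observe(): the state, without advancing time (a new reading comes with each control period).
- get_image(name): name is "scene" or "top"; returns the picture (400x640x3 uint8, red, green, blue); there is no depth.
- calibration(name): a dict with "intrinsics" (3x3 intrinsics, pixels), "R" (3x3) and "t" (3): a world point X has camera coordinates R X + t. Camera axes: x right, y down, z forward; pixel columns grow to the right and rows downward; lengths in m; the calibration is good to about 2 mm. A picture is of the moment at which its call begins. calibration takes no time and is no camera call.
- sign_off(): hands the job in; it is judged then, once.
The state is a dict: "clock": time; "joints": joint angles; "joint_velocities": joint speeds; "tau": joint torques, N m; "tcp_pos": TCP position; "ee_rot": TCP orientation; "force": force on the tool from outside, world axes, zero at the start; "moment": the same for the moment, N m; "finger_gap": opening from 0.0 (shut) to 1.0 (fully open); "grip_force": force on a finger pad.
Only numpy, scipy, OpenCV 4.12 (cv2) and the standard library are available. Lean on these libraries where they do the work, as an engineer would, in place of code of your own. Each camera call takes 0.05 s, during which the arm holds its last target. There are 200 camera calls.

### The job

The stopper of the square bottle in the grey stand is stuck. Work it loose by twisting it back and forth, about 30 degrees to each side, while easing it upward a few millimetres per twist, without lifting the bottle out of its stand; then stand the stopper upright on its foot, near the middle of the steel dish. Do not shift or tip the round bottle.

Things in the scene. Friction and masses are not known exactly. Their poses are not given: they have to be found in the camera images.
- stopper: White stopper in the square bottle, 62 mm tall, 60 g. Origin: centre of its foot, z up. Foot 22 mm across, plug 26 mm across up to z = 20 mm, collar 39 mm across to z = 24 mm, then a flat tab to z = 62 mm, 24 mm wide (its x), 12 mm thick (its y): grip it across the 12 mm with 30 N or more. At the start the foot is 20 mm below the mouth, the tab along neck x (2 deg).
- neck (a point): Centre of the mouth of the square amber bottle (66 mm wide, 0.6 kg, mouth 130 mm above the table), z up, x, y along its sides. It can lift, not turn, in its fixed grey stand. A springy rubber lining grips the stopper for the first 9 mm up: a straight pull (10 to 14 N) lifts the bottle (6 N); while turned (0.1 to 0.25 N m) the stopper slides up, 2 mm per 30 deg, and a lifted bottle sinks back.
- dish: Round steel dish, loose on the table, 250 g, 120 mm in outer diameter, rim 14 mm high, walls 4 mm, inner floor 4 mm above its underside. Origin: centre of its underside, z up.
- round_bottle: Bystander: round amber bottle, loose on the table, 70 mm in diameter, 167 mm tall with a stopper of the same look. Origin: centre of its underside, z up. It is to stay where it is.
There are look-alikes about, which are no part of the job. Leave any brown look-alike of the stopper alone. Of the things that look like the dish, take the one that is farthest from the robot's base at the start.

How it is judged:
By the outcome, as a careful person would: the job done as asked, in the order asked, and still so for the second after the job is handed in, with the robot touching nothing.
It also fails if it takes over 48 s, if anything falls off the work surface, if the arm or the gripper's body presses on something with over 40 N, if the wrist force passes 120 N, or if a joint passes its speed limit or range.

## Working session

There is one attempt and no reset: what is moved stays moved. The work goes in short steps, Python scripts to look and compute and a tool call to move; the robot and the scene stay as the last step left them, time stands still between calls to the robot, and variables do not carry over. Pictures are saved under pics/ and viewed, at most 10 in all, crops included, and the job is handed in when it is done.

Besides the shell and the picture viewer there is one more tool, called after ">>>" by a JSON object that holds its "name" and its "arguments". send_rows: Moves the arm, as the interface text tells. Its arguments: {"type":"object","properties":{"commands":{"type":"array","items":{"type":"array","items":{"type":"number"}}},"newtons":{"type":"number"}},"required":["commands"]}

```bash
mkdir -p pics; ls; python3 - <<'E'
from plant import *
import cv2,numpy as np
for n in("scene","top"):
    cv2.imwrite(f"pics/{n}0.png",get_image(n)[:,:,::-1]); c=calibration(n); print(n,c["intrinsics"],c["R"],c["t"],-np.array(c["R"]).T@c["t"])
print(observe())
E
```

```text
pics
scene [[388.66923804   0.         318.62132812]
 [  0.         388.66923804 198.11504092]
 [  0.           0.           1.        ]] [[-0.44897972  0.89345438  0.0125096 ]
 [ 0.66509733  0.34350922 -0.66305879]
 [-0.59670994 -0.28937984 -0.74846279]] [ 0.18720795 -0.26012131  1.36827356] [1.073521   0.3180431  0.84928424]
top [[400.54991602   0.         319.98902191]
 [  0.         400.54991602 199.82471623]
 [  0.           0.           1.        ]] [[-0.01955808 -0.99978741  0.00652752]
 [-0.99569722  0.01888575 -0.09072146]
 [ 0.0905789  -0.00827377 -0.99585491]] [0.03804843 0.5043891  0.99101112] [0.41319828 0.03671396 1.03241385]
{'clock': 0.1, 'joints': array([-1.2705875 ,  0.3328379 , -0.06471551,  1.46084034,  0.02157551,
        1.34987689, -0.08848948]), 'joint_velocities': array([-0.00206179, -0.0028757 ,  0.00035132, -0.00082884,  0.00213551,
       -0.00118552,  0.00019065]), 'tau': array([ 2.02559168e-03, -6.26738548e+01,  4.93775611e-02, -3.92427886e+01,
        1.62091322e-02,  6.85743667e-03,  4.43399779e-05]), 'tcp_pos': array([0.19821811, 0.5926264 , 0.40398524]), 'ee_rot': array([-5.04779520e-01, -3.10059350e+00,  1.97257608e-03]), 'force': array([-0.05379727,  0.05294903, -0.87987229]), 'moment': array([ 0.00228012, -0.01483912,  0.00824472]), 'grip_force': 0.0, 'finger_gap': 1.0030466869145183}
```

View pics/scene0.png

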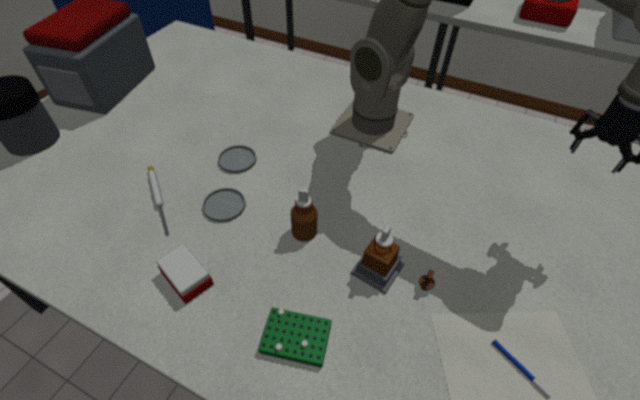

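View pics/top0.png

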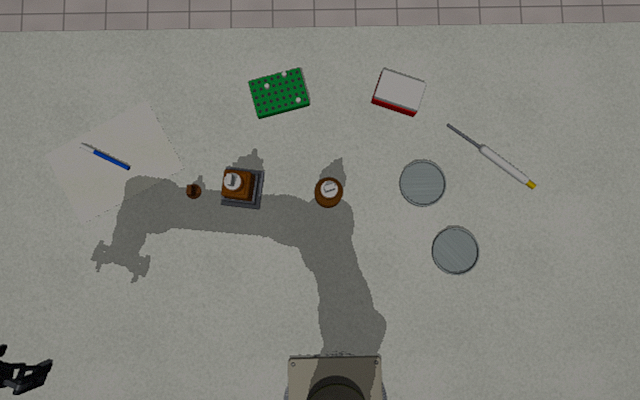

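Candidates for the stopper: white one in the square bottle (top 234,181 / scene 384,240), white one in the round bottle (top 329,188 / scene 304,198), and a brown look-alike on the table (top 194,191 / scene 427,280). I pick the square bottle's. Dishes are at top (422,183) and (455,250); the first looks farther from the base. Next are close crops to check this.

```bash
python3 - <<'E'
import cv2,numpy as np
s=cv2.imread("pics/scene0.png");t=cv2.imread("pics/top0.png")
a=cv2.resize(t[155:215,210:270],(480,480),interpolation=cv2.INTER_CUBIC)
b=cv2.resize(s[220:295,345:395+25],None,fx=6.4,fy=6.4,interpolation=cv2.INTER_CUBIC)
b=cv2.resize(s[225:265,360:400],(320,320),interpolation=cv2.INTER_CUBIC)
c=cv2.resize(t[155:215,395:455],(320,240),interpolation=cv2.INTER_CUBIC)
o=np.zeros((480,800,3),np.uint8);o[:,:480]=a;o[:320,480:]=b
cv2.imwrite("pics/crop1.png",o)
E
```

```text
(no output)
```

View pics/crop1.png

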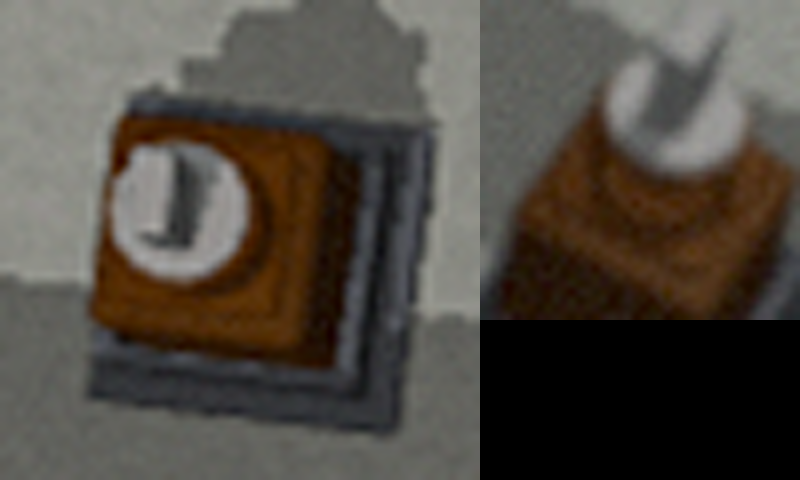

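The crop shows a white stopper in the square bottle. The collar centre is at top ≈(232.5,181.4) and scene ≈(384.7,239.4), and the tab runs roughly along world x. Now I'll work out the positions.

```bash
cat > h.py <<'E'
from plant import *
import numpy as np, cv2
from scipy.spatial.transform import Rotation as Rn
C={n:calibration(n) for n in("scene","top")}
def ray(n,p):
    c=C[n];R=np.array(c["R"]);K=np.array(c["intrinsics"])
    return -R.T@np.array(c["t"]),R.T@np.linalg.inv(K)@[*p,1]
def at(n,p,z):
    o,d=ray(n,p);return (o+d*(z-o[2])/d[2]).round(4)
def tri(a,b):
    o1,d1=ray("top",a);o2,d2=ray("scene",b)
    s=np.linalg.lstsq(np.c_[d1,-d2],o2-o1,rcond=None)[0]
    p,q=o1+s[0]*d1,o2+s[1]*d2;return ((p+q)/2).round(4),np.linalg.norm(p-q).round(4)
def proj(n,X):
    c=C[n];x=np.array(c["R"])@X+np.array(c["t"]);x=np.array(c["intrinsics"])@x;return (x[:2]/x[2]).round(1)
def grasp():
    o=observe();R=Rn.from_rotvec(o["ee_rot"]).as_matrix();return o,R,o["tcp_pos"]+R[:,2]*.155
E
python3 - <<'E'
from h import *
f=lambda x,y:(210+x/8-.5+.06,155+y/8-.5+.06)
g=(360+198/8-.44,225+115/8-.44)
print("collar tri",tri(f(180,211),g),"z134 top",at("top",f(180,211),.134),"scene",at("scene",g,.134))
print("collar width",at("top",f(111,211),.134)-at("top",f(249,211),.134))
q=[at("top",f(*p),.0) for p in((130,95),(430,130),(395,430),(90,400))]
for i in range(4):
    d=q[(i+1)%4]-q[i];print("stand edge",np.degrees(np.arctan2(d[1],d[0])),np.linalg.norm(d))
q=[at("top",f(*p),.11) for p in((125,115),(325,135),(300,350),(92,325))]
for i in range(4):
    d=q[(i+1)%4]-q[i];print("bottle edge",np.degrees(np.arctan2(d[1],d[0])),np.linalg.norm(d))
for p,b in(((422.5,183),(224,204.5)),((455,250),(237.5,158.5))):
    X=at("top",p,.012);print("dish",X,at("scene",b,.012),np.hypot(X[0],X[1]))
print("round",at("top",(329,188),.155),"brown",at("top",(194,191),.01))
o,R,gp=grasp();print(R.round(3),gp)
# hough refine dish
t=cv2.imread("pics/top0.png",0)
print(cv2.HoughCircles(cv2.medianBlur(t,3),cv2.HOUGH_GRADIENT,1,40,param1=60,param2=20,minRadius=19,maxRadius=27))
E
```

```text
collar tri (array([0.5421, 0.2279, 0.1299]), np.float64(0.0)) z134 top [0.5415 0.227  0.134 ] scene [0.5452 0.2284 0.134 ]
collar width [0.0007 0.0389 0.    ]
stand edge -97.77566600080891 0.09830386564118423
stand edge 173.04845337567386 0.09832278474494101
stand edge 83.2630825942298 0.09888275886118875
stand edge -7.2882921959586415 0.10010884076843563
bottle edge -96.88172363063696 0.05842088667591412
bottle edge 173.16805413612454 0.06304768036970114
bottle edge 82.01725611790715 0.0604861141089424
bottle edge -8.732091590069647 0.061917687295311705
dish [ 0.5445 -0.2363  0.012 ] [ 0.5502 -0.2324  0.012 ] 0.5935637623709857
dish [ 0.3718 -0.3114  0.012 ] [ 0.3743 -0.3078  0.012 ] 0.48497958719929646
round [0.5188 0.009  0.155 ] brown [0.535  0.3506 0.01  ]
[[-0.948  0.317 -0.   ]
 [ 0.317  0.948 -0.001]
 [-0.    -0.001 -1.   ]] [0.19815961 0.59243871 0.24898536]
[[[454.5 250.5  23.9]
  [420.5 183.5  22.4]]]
```

The neck is at ≈(0.543,0.2275) with yaw ≈ -7°. The far dish is at ≈(0.546,-0.234): radius 0.59 against 0.485 for the other, so the choice holds. Moving above the bottle.

>>> {"name": "send_rows", "arguments": {"commands": [[-0.037,-0.02,0,0,0,0,1],[-0.037,-0.02,0,0,0,0,1],[-0.037,-0.02,0,0,0,0,1],[-0.037,-0.02,0,0,0,0,1],[-0.037,-0.02,0,0,0,0,1],[-0.037,-0.02,0,0,0,0,1],[-0.037,-0.02,0,0,0,0,1],[-0.037,-0.02,0,0,0,0,1],[-0.037,-0.02,0,0,0,0,1],[-0.037,-0.02,0,0,0,-5,1],[-0.037,-0.02,0,0,0,-6,1],[0,0,0,0,0,0,1]]}}

```text
clock: 1.3
tcp_pos: [0.5207, 0.2519, 0.4043]
ee_rot: [0.211, 3.133, -0.004]
force: [-0.1, -0.2, 0.6]
finger_gap: 1.0
grip_force: 0.0
```

```bash
python3 - <<'E'
from h import *
o,R,g=grasp();print(o["joints"].round(3),R.round(4),g.round(4),"toolshift",R.T@(np.array([.5428,.2276,.158])-g),"fingerY yaw",np.degrees(np.arctan2(-R[0,1],R[1,1])))
E
```

```text
[-0.714  0.227  0.216  1.602 -0.047  1.319  0.944] [[-0.9909  0.1343  0.0012]
 [ 0.1343  0.9909 -0.0027]
 [-0.0016 -0.0025 -1.    ]] [0.5208 0.2515 0.2493] toolshift [-0.02482818 -0.02052275  0.09143259] fingerY yaw -7.720678626409344
```

>>> {"name": "send_rows", "arguments": {"commands": [[-0.0125,-0.01,0,0,0,0,1],[-0.0125,-0.0105,0,0,0,0,1],[0,0,0.02,0,0,0,1],[0,0,0.02,0,0,0,1],[0,0,0,0,0,0,0.5],[0,0,0,0,0,0,0.5],[0,0,0,0,0,0,0.5]]}}

```text
clock: 2.0
tcp_pos: [0.5393, 0.2343, 0.3659]
ee_rot: [0.205, 3.134, 0.001]
force: [0.9, 0.2, -0.1]
finger_gap: 0.517
grip_force: 0.0
```

```bash
python3 - <<'E'
from h import *
o,R,g=grasp();print(g.round(4),"toolshift",R.T@(np.array([.5428,.2276,.158])-g))
s=get_image("scene");t=get_image("top")
cv2.imwrite("pics/s1.png",s[:,:,::-1]);cv2.imwrite("pics/t1.png",t[:,:,::-1])
a=cv2.resize(s[180:280,330:430],(400,400),interpolation=cv2.INTER_CUBIC);b=cv2.resize(t[130:230,180:280],(400,400),interpolation=cv2.INTER_CUBIC)
cv2.imwrite("pics/c2.png",np.hstack([a,b])[:,:,::-1])
E
```

```text
[0.5394 0.2344 0.2109] toolshift [-0.00416636 -0.00639603  0.05286534]
```

View pics/c2.png

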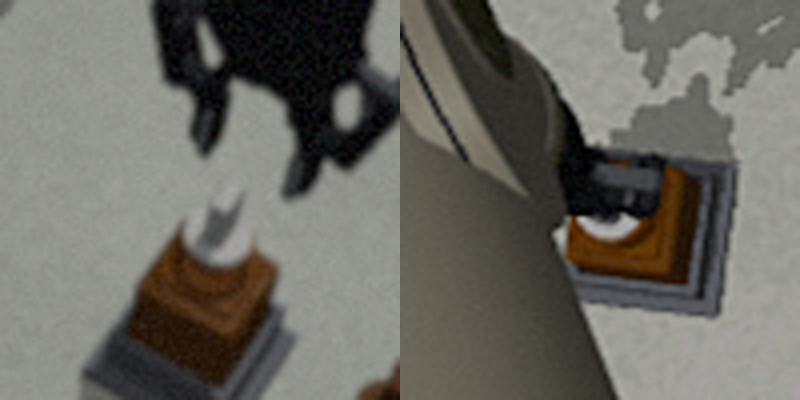

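The tab at crop (228,195) lies between the open fingertips at (207,150) and (297,190), with a small remaining shift to make. Descending in small steps.

>>> {"name": "send_rows", "arguments": {"commands": [[-0.004,-0.006,0,0,0,0,0.5],[0,0,0,0,0,0,0.5],[0,0,0.015,0,0,0,0.5],[0,0,0.015,0,0,0,0.5],[0,0,0.01,0,0,0,0.5],[0,0,0.01,0,0,0,0.5],[0,0,0,0,0,0,0.5],[0,0,0,0,0,0,0.5]]}}

```text
clock: 2.9
tcp_pos: [0.5423, 0.2276, 0.3146]
ee_rot: [-0.205, -3.135, 0.0]
force: [0.5, -0.8, -0.2]
finger_gap: 0.503
grip_force: 0.0
```

```bash
python3 - <<'E'
from h import *
o,R,g=grasp();print(g.round(4),R.round(4),"toolshift",R.T@(np.array([.5428,.2276,.158])-g),o["force"],o["moment"])
E
```

```text
[0.5423 0.2276 0.1596] [[-9.915e-01  1.304e-01 -2.000e-04]
 [ 1.304e-01  9.915e-01 -1.000e-04]
 [ 2.000e-04 -2.000e-04 -1.000e+00]] toolshift [-4.80932539e-04  8.20325519e-05  1.57900690e-03] [ 0.49548837 -0.76693952 -0.17587999] [0.00079733 0.02024759 0.01361871]
```

>>> {"name": "send_rows", "arguments": {"commands": [[0,0,0.001,0,0,0,0.3],[0,0,0,0,0,0,0.1],[0,0,0,0,0,0,0],[0,0,0,0,0,0,0],[0,0,0,0,0,0,0],[0,0,0,0,0,0,0]], "newtons": 60}}

```text
clock: 3.5
tcp_pos: [0.5425, 0.2274, 0.3143]
ee_rot: [0.206, 3.134, 0.001]
force: [-0.9, -2.4, 5.6]
finger_gap: 0.129
grip_force: 59.4
```

```bash
python3 - <<'E'
from h import *
o,R,g=grasp();print(g.round(4),"F tool",(R.T@o["force"]).round(2),"M tool",(R.T@o["moment"]).round(3),o["finger_gap"],o["grip_force"])
E
```

```text
[0.5426 0.2274 0.1593] F tool [ 0.57 -2.5  -5.6 ] M tool [0.492 0.181 0.042] 0.12939232503376905 59.43887650966644
```

Firm grip: the gap is about 11 mm and side forces are small. Twisting +30, then -60, while easing up.

>>> {"name": "send_rows", "arguments": {"commands": [[0,0,-0.0005,0,0,7.5,0],[0,0,-0.0005,0,0,7.5,0],[0,0,-0.0005,0,0,7.5,0],[0,0,-0.0005,0,0,7.5,0],[0,0,0,0,0,0,0]]}}

```text
clock: 4.0
tcp_pos: [0.5422, 0.2276, 0.3151]
ee_rot: [-1.013, -2.974, 0.001]
force: [2.0, -0.3, -4.3]
finger_gap: 0.13
grip_force: 58.3
```

```bash
python3 - <<'E'
from h import *
o,R,g=grasp();print(g.round(4),"F tool",(R.T@o["force"]).round(2),"M tool",(R.T@o["moment"]).round(3),o["finger_gap"],o["grip_force"],"yaw",np.degrees(np.arctan2(-R[0,1],R[1,1])))
E
```

```text
[0.5421 0.2275 0.1601] F tool [-1.77  0.96  4.3 ] M tool [-0.224 -0.297  0.146] 0.1295673131101396 58.34388256072998 yaw -37.61361982119002
```

>>> {"name": "send_rows", "arguments": {"commands": [[0,0,-0.0004,0,0,-7.5,0],[0,0,-0.0004,0,0,-7.5,0],[0,0,-0.0004,0,0,-7.5,0],[0,0,-0.0004,0,0,-7.5,0],[0,0,-0.0004,0,0,-7.5,0],[0,0,-0.0004,0,0,-7.5,0],[0,0,-0.0004,0,0,-7.5,0],[0,0,-0.0004,0,0,-7.5,0],[0,0,0,0,0,0,0]]}}

```text
clock: 4.9
tcp_pos: [0.5423, 0.2272, 0.3184]
ee_rot: [0.621, -3.079, 0.001]
force: [0.1, -1.6, -3.1]
finger_gap: 0.129
grip_force: 58.6
```

```bash
cat > st.py <<'E'
from h import *
o,R,g=grasp();print(g.round(4),"F tool",(R.T@o["force"]).round(2),"M tool",(R.T@o["moment"]).round(3),o["finger_gap"],o["grip_force"],"yaw",np.degrees(np.arctan2(-R[0,1],R[1,1])))
E
python3 st.py
```

```text
[0.5422 0.2271 0.1634] F tool [ 0.55 -1.5   3.08] M tool [ 0.423  0.102 -0.149] 0.12945054023766697 58.62175226211548 yaw 22.817049264212468
```

Up 4 mm with low pull. Next, +60 and then -60.

>>> {"name": "send_rows", "arguments": {"commands": [[0,0,-0.0004,0,0,7.5,0],[0,0,-0.0004,0,0,7.5,0],[0,0,-0.0004,0,0,7.5,0],[0,0,-0.0004,0,0,7.5,0],[0,0,-0.0004,0,0,7.5,0],[0,0,-0.0004,0,0,7.5,0],[0,0,-0.0004,0,0,7.5,0],[0,0,-0.0004,0,0,7.5,0],[0,0,0,0,0,0,0]]}}

```text
clock: 5.8
tcp_pos: [0.5422, 0.2277, 0.322]
ee_rot: [-1.015, -2.973, -0.0]
force: [1.4, 1.1, -2.9]
finger_gap: 0.129
grip_force: 58.7
```

>>> {"name": "send_rows", "arguments": {"commands": [[0,0,-0.0004,0,0,-7.5,0],[0,0,-0.0004,0,0,-7.5,0],[0,0,-0.0004,0,0,-7.5,0],[0,0,-0.0004,0,0,-7.5,0],[0,0,-0.0004,0,0,-7.5,0],[0,0,-0.0004,0,0,-7.5,0],[0,0,-0.0004,0,0,-7.5,0],[0,0,-0.0004,0,0,-7.5,0],[0,0,0,0,0,0,0]]}}

```text
clock: 6.7
tcp_pos: [0.5424, 0.2272, 0.3255]
ee_rot: [-0.62, 3.08, -0.0]
force: [0.1, -2.6, 0.3]
finger_gap: 0.134
grip_force: 59.0
```

```bash
python3 st.py
```

```text
[0.5425 0.2272 0.1705] F tool [ 0.9  -2.47 -0.27] M tool [ 0.556  0.13  -0.013] 0.13393379141663442 59.04472768306732 yaw 22.76371580524057
```

The torque has dropped to about zero at 11 mm up, so the stopper is loose. One more +30 turn back to the start yaw, then lift out.

>>> {"name": "send_rows", "arguments": {"commands": [[0,0,-0.0005,0,0,7.5,0],[0,0,-0.0005,0,0,7.5,0],[0,0,-0.0005,0,0,7.5,0],[0,0,-0.0005,0,0,7.5,0],[0,0,-0.002,0,0,0,0],[0,0,-0.003,0,0,0,0],[0,0,-0.004,0,0,0,0],[0,0,-0.005,0,0,0,0],[0,0,0,0,0,0,0]]}}

```text
clock: 7.6
tcp_pos: [0.5425, 0.2278, 0.3424]
ee_rot: [0.204, 3.134, 0.002]
force: [0.1, -0.6, 0.5]
finger_gap: 0.132
grip_force: 59.0
```

```bash
python3 st.py; python3 - <<'E'
from h import *
s=get_image("scene");cv2.imwrite("pics/c3.png",cv2.resize(s[160:300,290:450],(800,600)[:2] and (640,560),interpolation=cv2.INTER_CUBIC)[:,:,::-1])
E
```

```text
[0.5427 0.2279 0.1874] F tool [-0.18 -0.55 -0.48] M tool [0.083 0.007 0.021] 0.13180916742152712 59.02958393096924 yaw -7.442020104619462
```

View pics/c3.png

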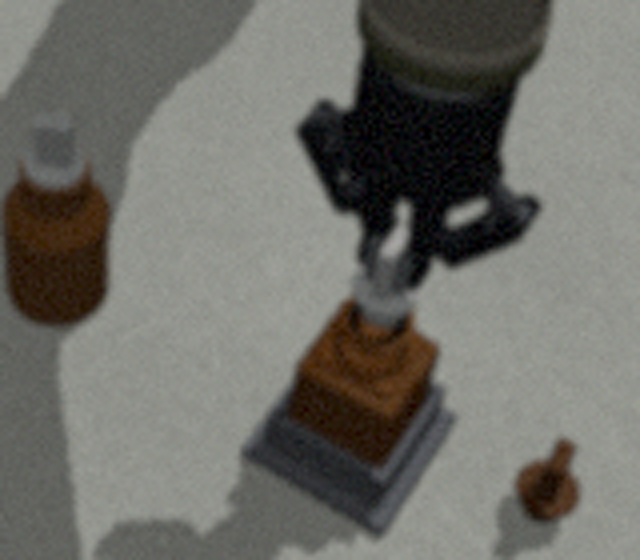

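The bottle is still seated in its stand, and the stopper's collar at crop (385,295) is clear above the mouth. Lifting high enough to pass over the round bottle at (55,240).

>>> {"name": "send_rows", "arguments": {"commands": [[0,0,-0.01,0,0,0,0],[0,0,-0.015,0,0,0,0],[0,0,-0.02,0,0,0,0],[0,0,-0.02,0,0,0,0],[0,0,-0.02,0,0,0,0],[0,0,-0.01,0,0,0,0],[0,0,0,0,0,0,0]]}}

```text
clock: 8.35
tcp_pos: [0.5425, 0.2276, 0.4384]
ee_rot: [0.205, 3.132, 0.003]
force: [0.4, -0.2, -1.5]
finger_gap: 0.133
grip_force: 59.0
```

```bash
python3 - <<'E'
from h import *
o,R,g=grasp();print(o["joints"].round(3),g.round(4),"toolshift",R.T@(np.array([.546,-.234,g[2]])-g),o["grip_force"],o["finger_gap"])
E
```

```text
[-0.672  0.231  0.236  1.526 -0.055  1.387  1.008] [0.543  0.2278 0.2834] toolshift [-0.06322786 -0.45747379 -0.0007601 ] 59.04275178909302 0.13337630161339947
```

>>> {"name": "send_rows", "arguments": {"commands": [[-0.003,-0.02,0,0,0,0,0],[-0.005,-0.038,0,0,0,0,0],[-0.006,-0.045,0,0,0,0,0],[-0.006,-0.045,0,0,0,0,0],[-0.006,-0.045,0,0,0,0,0],[-0.006,-0.045,0,0,0,0,0],[-0.006,-0.045,0,0,0,0,0],[-0.006,-0.045,0,0,0,0,0],[-0.006,-0.045,0,0,0,0,0],[-0.006,-0.04,0,0,0,0,0],[-0.005,-0.03,0,0,0,0,0],[-0.002,-0.015,0,0,0,0,0]]}}

```text
clock: 9.55
tcp_pos: [0.5441, -0.238, 0.4353]
ee_rot: [-0.211, -3.133, 0.002]
force: [0.2, 0.1, -0.7]
finger_gap: 0.128
grip_force: 59.1
```

```bash
python3 - <<'E'
from h import *
s=get_image("scene");t=get_image("top")
o,R,g=grasp();print(o["joints"].round(3),R.round(4),g.round(4),"toolshift",R.T@(np.array([.546,-.234,g[2]])-g),o["grip_force"],o["finger_gap"])
a=cv2.resize(s[130:250,170:270],(400,480),interpolation=cv2.INTER_CUBIC);b=cv2.resize(t[120:240,370:470],(400,480),interpolation=cv2.INTER_CUBIC)
cv2.imwrite("pics/c4.png",np.hstack([a,b])[:,:,::-1])
E
```

```text
[-0.122  0.266  0.558  1.529 -0.14   1.389  1.883] [[-9.909e-01  1.346e-01 -1.800e-03]
 [ 1.346e-01  9.909e-01 -9.000e-04]
 [ 1.700e-03 -1.100e-03 -1.000e+00]] [ 0.5439 -0.2375  0.2803] toolshift [-1.64683582e-03  3.71923877e-03 -6.96385973e-06] 59.0532910823822 0.1369308979024191
```

View pics/c4.png

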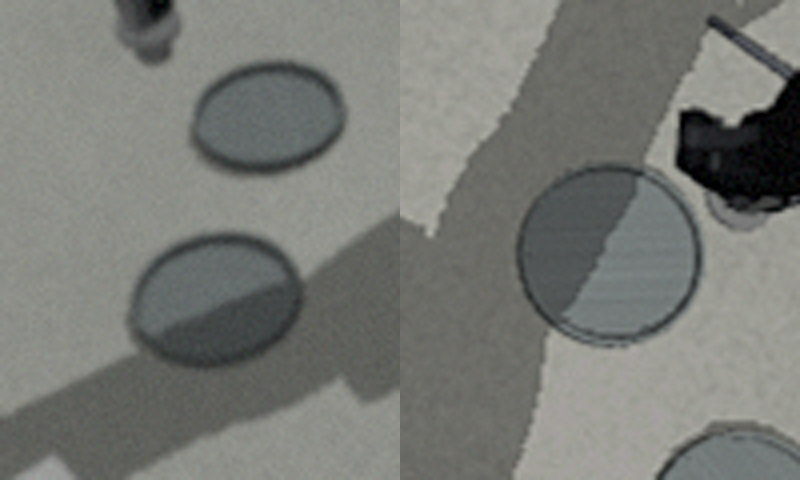

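The dish is at top (422.1,183.1) and scene (224,205), as measured before, and the stopper hangs upright above it. Descending.

>>> {"name": "send_rows", "arguments": {"commands": [[-0.001,0.002,0.01,0,0,0,0],[-0.001,0.002,0.02,0,0,0,0],[0,0,0.03,0,0,0,0],[0,0,0.03,0,0,0,0],[0,0,0.03,0,0,0,0],[0,0,0.03,0,0,0,0],[0,0,0.025,0,0,0,0],[0,0,0.015,0,0,0,0],[0,0,0.01,0,0,0,0],[0,0,0,0,0,0,0],[0,0,0,0,0,0,0]]}}

```text
clock: 10.75
tcp_pos: [0.5479, -0.231, 0.2371]
ee_rot: [0.205, 3.134, -0.0]
force: [-0.4, 0.2, -0.4]
finger_gap: 0.126
grip_force: 59.1
```

```bash
python3 st.py; python3 - <<'E'
from h import *
o,R,g=grasp();print(R[:,2].round(4),"toolshift",R.T@(np.array([.546,-.234,.0535])-g))
E
```

```text
[ 0.5481 -0.231   0.0821] F tool [0.46 0.11 0.36] M tool [-0.013  0.015  0.008] 0.12564322353543425 59.0504390001297 yaw -7.4799827142535955
[ 1.1e-03 -2.0e-04 -1.0e+00] toolshift [ 0.00172975 -0.00326339  0.02857341]
```

>>> {"name": "send_rows", "arguments": {"commands": [[0.001,-0.0015,0.008,0,0,0,0],[0.001,-0.0015,0.008,0,0,0,0],[0,0,0.005,0,0,0,0],[0,0,0.003,0,0,0,0],[0,0,0.001,0,0,0,0],[0,0,0,0,0,0,0],[0,0,0,0,0,0,0]]}}

```text
clock: 11.45
tcp_pos: [0.5453, -0.2338, 0.2115]
ee_rot: [0.205, 3.135, 0.0]
force: [0.1, -0.8, -1.1]
finger_gap: 0.134
grip_force: 59.0
```

```bash
python3 st.py
```

```text
[ 0.5453 -0.2337  0.0565] F tool [-0.24 -0.81  1.07] M tool [-0.005  0.048  0.013] 0.1339911915990197 59.04971122741699 yaw -7.493208431893932
```

Down in half-millimetre steps until contact.

>>> {"name": "send_rows", "arguments": {"commands": [[0,0,0.001,0,0,0,0],[0,0,0.001,0,0,0,0],[0,0,0,0,0,0,0],[0,0,0,0,0,0,0]]}}

```text
clock: 11.85
tcp_pos: [0.5452, -0.2337, 0.2093]
ee_rot: [-0.205, -3.135, -0.0]
force: [0.8, -0.0, -1.0]
finger_gap: 0.13
grip_force: 59.0
```

>>> {"name": "send_rows", "arguments": {"commands": [[0,0,0.0005,0,0,0,0],[0,0,0.0005,0,0,0,0],[0,0,0,0,0,0,0],[0,0,0,0,0,0,0]]}}

```text
clock: 12.25
tcp_pos: [0.5452, -0.2338, 0.2083]
ee_rot: [0.205, 3.135, 0.0]
force: [0.8, 0.3, -0.5]
finger_gap: 0.128
grip_force: 59.3
```

>>> {"name": "send_rows", "arguments": {"commands": [[0,0,0.0005,0,0,0,0],[0,0,0,0,0,0,0],[0,0,0,0,0,0,0]]}}

```text
clock: 12.55
tcp_pos: [0.5452, -0.2338, 0.2083]
ee_rot: [0.205, 3.135, 0.0]
force: [-2.1, 0.8, 6.1]
finger_gap: 0.13
grip_force: 60.1
```

```bash
python3 st.py
```

```text
[ 0.5453 -0.2338  0.0533] F tool [ 2.22  0.55 -6.08] M tool [-0.153  0.581  0.068] 0.13019543750309553 60.14554023742676 yaw -7.498991880021946
```

Contact at the expected height with 6 N. Releasing gently.

>>> {"name": "send_rows", "arguments": {"commands": [[0,0,0,0,0,0,0],[0,0,0,0,0,0,0],[0,0,0,0,0,0,0.15],[0,0,0,0,0,0,0.2],[0,0,0,0,0,0,0.3],[0,0,0,0,0,0,0.45],[0,0,0,0,0,0,0.5],[0,0,0,0,0,0,0.5]], "newtons": 20}}

```text
clock: 13.35
tcp_pos: [0.5452, -0.2337, 0.2077]
ee_rot: [-0.205, -3.135, -0.0]
force: [0.2, -0.8, 1.0]
finger_gap: 0.499
grip_force: 0.0
```

>>> {"name": "send_rows", "arguments": {"commands": [[0,0,-0.005,0,0,0,0.5],[0,0,-0.01,0,0,0,0.5],[0,0,-0.02,0,0,0,0.5],[0,0,-0.03,0,0,0,0.5],[0,0,-0.03,0,0,0,0.5],[0,0,-0.03,0,0,0,0.5],[0,0,-0.03,0,0,0,0.5],[0,0,-0.02,0,0,0,0.5],[0,0,0,0,0,0,0.5]]}}

```text
clock: 14.25
tcp_pos: [0.5455, -0.2344, 0.3869]
ee_rot: [0.205, 3.129, -0.001]
force: [0.2, 0.1, -0.6]
finger_gap: 0.5
grip_force: 0.0
```

```bash
python3 st.py; python3 - <<'E'
from h import *
s=get_image("scene");t=get_image("top")
a=cv2.resize(s[130:250,170:270],(400,480),interpolation=cv2.INTER_CUBIC);b=cv2.resize(s[180:300,320:420],(400,480),interpolation=cv2.INTER_CUBIC)
cv2.imwrite("pics/c5.png",np.hstack([a,b])[:,:,::-1]);cv2.imwrite("pics/t5.png",t[:,:,::-1])
for z in(.004,.024,.066): print(z,proj("scene",[.5453,-.2338,z]))
E
```

```text
[ 0.5464 -0.2345  0.2319] F tool [-0.18  0.16  0.59] M tool [-0.042  0.026  0.026] 0.49984844989666216 0.0 yaw -7.514786709166399
0.004 [225.1 205. ]
0.024 [223.9 200.4]
0.066 [221.3 190.2]
```

View pics/c5.png

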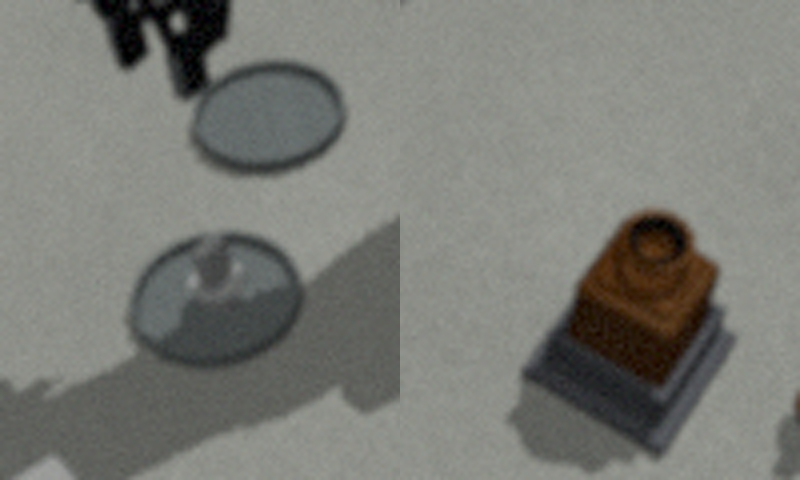

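View pics/t5.png

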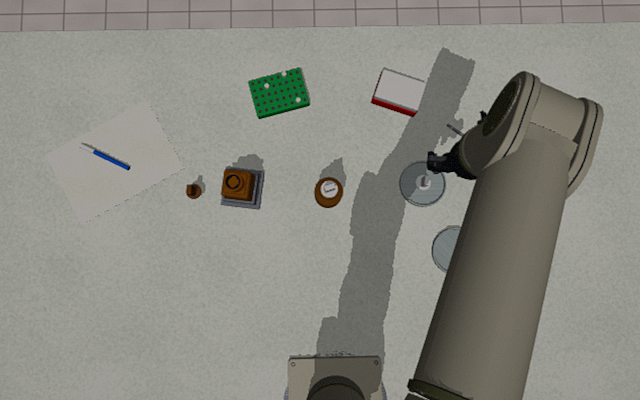

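The stopper stands upright in the middle of the far dish: its collar is at scene (223.5,200.7), against a predicted (223.9,200.4). The square bottle is seated with its mouth open at crop (657,240), and the round bottle is unmoved at top (329,192). Handing in.

```bash
python3 -c "
from plant import *
print(sign_off())"
```

```text
the job is handed in; nothing more can be done
None
```

The stopper was twisted loose and now stands upright in the middle of the far dish; the square bottle stayed seated in its stand, the round bottle did not move, and I handed the job in at about 14 s.

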